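# Hang the cup on its drying peg, then hold the sprung bin flap at the brink

### The arm

A 6-joint arm with a two-finger parallel gripper is mounted at the origin on the work surface. World frame = base frame: x ahead of the robot, y to its left, z up, the work surface at z = 0. Lengths are in mm, angles in rad, forces in N, time in s.
With the tool pointing down it reaches from about 325 to 850 mm from the base axis. Payload 15.5 kg.
Tool frame: the origin (TCP) lies between the finger pads; the fingertips stand 14 mm ahead of it and the grasp point (between the pads) lies 5 mm behind it; y points along the fingers, z is the direction in which the jaws open and shut, and the axes are right-handed (so a half turn about y gives the same grasp; the last joint's range is limited). The gripper opens to 91 mm and grips with 3 to 60 N. Pads are 32 mm wide; open, the fingers measure 118 mm over their backs; the gripper's body (76 mm by 178 mm) begins 60 mm behind the grasp point.
Start: joints at [1.06, 0.494, 1.345, -0, 1.302, -0.096], TCP at [252.447, 571.749, 227.915] pointing down, gripper open.
Joint ranges: [-2.91, 2.91], [-0.82, 2.16], [0.22, 2.67], [-1.22, 4.37], [0.12, 2.79], [-3.08, 3.08]. Speed limits (rad/s): [1.89, 1.89, 2.57, 3.01, 3.01, 3.01].

### API

Orientations are given as a 3x3 rotation matrix whose columns are the frame's x, y, z axes.
In Python, from plant import * gives the robot as it stands. Calls block until the motion is done:
- goto(position, orientation): joint-space move of the TCP to a pose.
- move_straight(position, ori=None, vel=150): straight line of the TCP; ori=None keeps the orientation; vel is the mean speed in mm/s.
- goto_joints(angles): joint-space move.
- grip(opening, grip_force=None): finger opening in mm; grip_force is the grip in N (None keeps the last); returns when the fingers have stopped.
- pause(seconds).
- solve_ik(position, orientation): joint angles nearest the present ones, or None.
- get_obs(): the state.
- read_camera(name): name is "side" or "top" or "wrist"; returns (picture, depth): 420x560x3 uint8, blue, green, red; 420x560 float32, mm along the optical axis (not along the pixel's ray), 0 where there is no reading.
- camera_params(name): a dict with "intrinsics" (3x3 intrinsics, pixels), "k1" (the pictures are not rectified: a ray, as slopes to the right and down, at radius r is drawn at 1 + k1 r^2 times it, then the intrinsics apply), "R" (3x3) and "t" (3): a world point X has camera coordinates R X + t. Camera axes: x right, y down, z forward; pixel columns grow to the right and rows downward; lengths in mm; the calibration is good to about 2 mm. A picture is of the moment at which its call begins: read the wrist's pose just before it. camera_params takes no time and is no camera call; for the wrist camera it gives the pose at the moment of the call.
A pose or a line that the arm cannot do raises IKError and nothing moves.
- job_done(): hands the job in, once; it reports no verdict.
Trained networks look in the newest picture that a camera, given by its name, has taken for a name from the list of things; names that differ only in an ending like _2 or _b are one class to them, and where a whole thing is asked for, a point or a joint stands for the part that bears it (a point fixed in the world has none). Each returns a list of dicts, best first, with "conf" (0 to 1); they miss things now and then, are a little off and sometimes report something else, mostly with a low value. They report only what shows in the picture. A call takes as long as a camera call.
- cut_out(camera, thing): "region" (420x560 bool, what is visible of it).
- landmark_of(camera, thing): "xyz" ([x, y, z] in mm, in world coordinates, good to about 4 mm: a listed point, or the origin of a listed thing).
The state is a dict: "time": time; "qpos": joint angles; "qvel": joint speeds; "joint_torque": joint torques, N m; "position": TCP position; "ee_rot": TCP orientation; "wrist_force": force on the tool from outside, world axes, zero at the start; "torque": the same for the moment, N m; "finger_gap": finger opening in mm.
Only numpy, scipy, OpenCV 4.12 (cv2) and the standard library are available. Lean on these libraries where they do the work, as an engineer would, in place of code of your own. Each camera call takes 0.05 s, during which the arm holds its last target.

### The job

Clear the metal cup off the closed flap of the instrument bin: turn it upside down over the free drying peg, its rim fully down on the peg's foot, and let go of it. Then raise the bin's sprung flap by its bar handle until it is clearly past its balance point (57 degrees open), bring it back, and finish while still holding it just below that point, some two to twelve degrees short of it, so that it would fall shut by itself if you let go. Do not drop the cup on the bench, and leave everything else where it stands.

Things in the scene. Friction and masses are not known exactly. Their poses are not given: they have to be found in the camera images.
- cup_mid (a point): Centre of the plain metal cup to hang up: cylinder, 62 mm outside, 54 mm inside diameter, 85 mm tall, bottom 4 mm thick, 0.1 to 0.17 kg. z runs along the cup from closed bottom to open mouth; rim and bottom are 42.5 mm away. It starts lying on the closed flap, mouth towards the bar handle and robot, between two ribs (6 mm tall, 42 mm apart) that stop it rolling.
- peg_free_tip (a point): Top of the free drying peg, 100 mm above the bench: upright rod, 12 mm diameter, 70 mm above its fixed round foot (110 mm across, 30 mm high). Two equal pegs: left and right of the bin; the free one has no cup. The cup is 81 mm deep inside, so its rim rests on the foot, its centre 27.5 mm below this point. Loose fit: let go with its low edge on the foot, up to 20 degrees off, it settles upright.
- flap (a joint): Opening angle of the flap in rad: 0 closed, 1.5 fully open (stop). Steel plate on top of the bin, hinged at its far edge, 1.2 kg, spring-assisted, almost no hinge friction. Its balance point is at 1.0 rad (57 degrees): below it the flap falls shut, above it it swings open by itself. The lift at the bar is about 1.3 N when closed, nearly nothing at the balance point.
- flap_bar (a point): Middle of the flap's bar handle, moving with the flap: round bar, 10 mm diameter, 110 mm long, parallel to the hinge and 232 mm from its axis, 50 mm clear of the flap's near edge on two end arms. x points along the flap to the hinge, y along the bar. 103 mm above the bench when closed; it can turn between the fingers as the flap swings.
- flap_hinge (a point): Middle of the hinge axis, on the far top edge of the fixed steel bin (180 mm deep, 240 mm wide, 100 mm tall), 103 mm above the bench. Its y axis is the hinge axis; the closed flap runs from here along -x, and opens by lifting its near edge up and over, away from the robot.
- other_cup_mid (a point): Centre of a second, equal cup already upside down on the other peg. Leave alone.
- wash_bottle: White plastic bottle, 64 mm diameter, 160 mm tall; origin under its middle. Leave alone.
- jar: Glass jar, 72 mm diameter, 100 mm tall; origin under its middle. Leave alone.
- dish: Flat round glass dish, 86 mm diameter, 14 mm tall; origin under its middle. Leave alone.
- forceps: Steel forceps lying flat, 130 mm long along x, 25 mm wide, 5 mm thick; origin under its middle. Leave alone.
- tray: Open steel instrument tray, 200 by 120 mm, 28 mm tall; origin under its middle. Leave alone.
- tile_stack: Stack of white plastic tiles, 70 by 50 mm, 24 mm tall; origin under its middle. Leave alone.

How it is judged (in metres and radians):
On the way, in this order (a step that is already met when the one before it is completed fails the run):
1. the cup stands upside down over the free peg, rim on its foot, let go (angle between cup_mid's own z axis and vertical above 2.99 rad and horizontal distance between cup_mid and peg_free_tip below 0.025 m and z of cup_mid in the frame of peg_free_tip between -0.034 and -0.022 m and contact force between cup and the fingers below 0.05 N), for 0.3 s.
2. the flap is raised past its balance point (value of joint flap above 1.06 rad), for 0.1 s.
At the end, for the whole second after the job is handed in: Cup upside down (within 8.5 degrees of upright) over the free peg, centre within 25 mm of the peg's axis, rim on the foot within 6 mm, not touched; the flap held still by the robot between 0.78 and 0.97 rad (2 to 12 degrees below its balance point of 1.0 rad) for the last second (all of step 1 and value of joint flap between 0.78 and 0.97 rad and velocity of joint flap between -0.1 and 0.1 rad/s and (contact force between flap and the fingers above 0.05 N or contact force between flap and the arm above 0.05 N) and contact force between flap and cup below 0.05 N); the arm keeps its last pose, push and grip.
It fails at once if the cup falls to the bench (height (world z) of cup_mid below 0.045 m).
It fails at once if a bystander is moved by more than 30 mm (distance of any of other_cup_mid, wash_bottle, jar, dish, forceps, tray, tile_stack from where it was at the start of the episode above 0.03 m).
It also fails if it takes over 67 s, if anything falls off the work surface, if the arm or the gripper's body presses on something with over 40 N, if the wrist force passes 120 N, or if a joint passes its speed limit or range.

## Working session

There is one attempt and no reset: what is moved stays moved. The work goes in short steps, each a Python script; the robot and the scene stay as the last script left them, time stands still between calls to the robot, and variables do not carry over. Pictures are saved under pics/ and viewed, and the job is handed in when it is done.

```bash
ls; mkdir -p pics
python3 - <<'E'
from plant import *
import cv2, numpy as np
o=get_obs(); print(o['time'],o['position'],o['ee_rot'],o['finger_gap'])
for c in ("side","top","wrist"):
    p,d=read_camera(c); cv2.imwrite(f"pics/a_{c}.png",p); np.save(f"pics/a_{c}.npy",d)
    P=camera_params(c); print(c,P['intrinsics'].tolist() if hasattr(P['intrinsics'],'tolist') else P['intrinsics'],P['k1'],P['R'],P['t'])
for c in ("side","top"):
  for t in ("cup_mid","peg_free_tip","flap_bar","flap_hinge","other_cup_mid"):
    r=landmark_of(c,t); print(c,t,[(np.round(x['xyz']).tolist(),round(x['conf'],2)) for x in r[:3]])
print(get_obs()['time'])
E
```

```text
pics
0.0 [252.260117   571.41984671 227.34108717] [[ 9.14799382e-01 -6.08398614e-04  4.03908061e-01]
 [-4.03908502e-01 -1.09084836e-03  9.14798739e-01]
 [-1.15959840e-04 -9.99999220e-01 -1.24364477e-03]] 91.44748462205555
side [[380.6430027250552, 0.0, 274.2942118435014], [0.0, 380.6430027250552, 210.3874915119339], [0.0, 0.0, 1.0]] -0.04749405399963409 [[ 0.95989545 -0.27969587  0.01925982]
 [-0.19228025 -0.706772   -0.68080955]
 [ 0.20403192  0.64980271 -0.73220722]] [-531.8833636   195.21822295 1015.50156143]
top [[386.3993877694378, 0.0, 273.0677103812543], [0.0, 386.3993877694378, 204.22449360577212], [0.0, 0.0, 1.0]] 0.007795120433432594 [[ 3.67720878e-03 -9.99795437e-01 -1.98887515e-02]
 [-9.85124418e-01 -2.04817664e-04 -1.71842481e-01]
 [ 1.71803254e-01  2.02247954e-02 -9.84923652e-01]] [  27.16457787  544.27807608 1200.74681137]
wrist [[290.9637069776633, 0.0, 281.44702762906735], [0.0, 290.9637069776633, 211.50917008842578], [0.0, 0.0, 1.0]] -0.03877861690882396 [[ 4.04287006e-01  9.14632175e-01 -3.92441696e-05]
 [ 8.77897761e-01 -3.88037570e-01  2.80575062e-01]
 [ 2.56607751e-01 -1.13467304e-01 -9.59832086e-01]] [-624.97506175  -31.73348208  391.7392583 ]
side cup_mid [([618.0, -42.0, 137.0], 0.8)]
side peg_free_tip [([520.0, 275.0, 99.0], 0.6)]
side flap_bar [([490.0, -42.0, 103.0], 0.57)]
side flap_hinge [([724.0, -52.0, 104.0], 0.82), ([404.0, 123.0, 1.0], 0.45)]
side other_cup_mid [([533.0, -295.0, 74.0], 0.81)]
top cup_mid [([622.0, -47.0, 137.0], 0.92)]
top peg_free_tip [([520.0, 278.0, 101.0], 0.91)]
top flap_bar [([490.0, -38.0, 103.0], 0.63)]
top flap_hinge [([722.0, -50.0, 103.0], 0.95)]
top other_cup_mid [([533.0, -296.0, 72.0], 0.73)]
0.65
```

View pics/a_side.png

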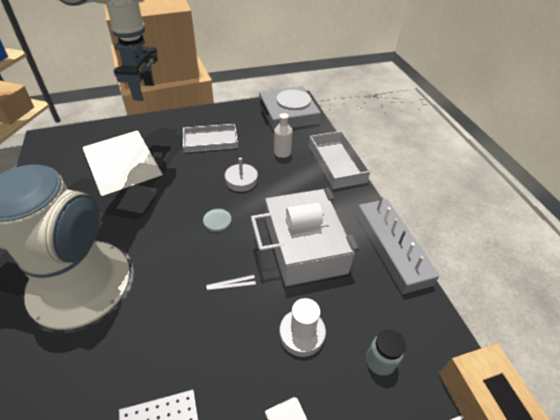

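View pics/a_top.png

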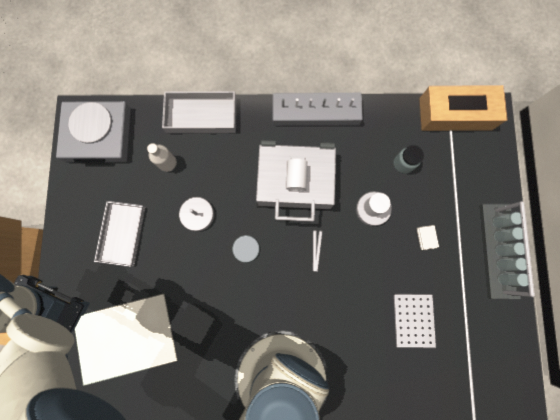

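The top view shows the bin at about (297,175) with the cup lying on it, mouth towards the bar at (295,212). The free peg is at (196,213), and the other cup at (378,205). Next I refine the poses with depth and check reach.

```bash
cat > h.py <<'E'
from plant import *
import numpy as np, cv2
def cloud(cam,mask,d,P=None):
    P=P or camera_params(cam); K=np.array(P['intrinsics']);k=P['k1']
    v,u=np.nonzero(mask&(d>0)); z=d[v,u].astype(float)
    xd=(u-K[0,2])/K[0,0]; yd=(v-K[1,2])/K[1,1]; x,y=xd.copy(),yd.copy()
    for _ in range(10):
        f=1+k*(x*x+y*y); x,y=xd/f,yd/f
    return (np.c_[x*z,y*z,z]-np.array(P['t']))@np.array(P['R'])
def project(cam,X):
    P=camera_params(cam);c=np.array(P['R'])@np.array(X,float)+np.array(P['t']);s=c[:2]/c[2]
    s=s*(1+P['k1']*(s@s));K=np.array(P['intrinsics']);return s*[K[0,0],K[1,1]]+K[:2,2]
def rot(yaw,pitch,flip=1):
    # approach dir pitched 'pitch' below horizontal (pi/2 = down; > pi/2 = pointing back), at heading yaw; jaws horizontal
    h=np.array([np.cos(yaw),np.sin(yaw),0]); y=np.cos(pitch)*h-np.sin(pitch)*np.array([0,0,1.])
    z=flip*np.array([-np.sin(yaw),np.cos(yaw),0]); x=np.cross(y,z); return np.c_[x,y,z]
def tcp(grasp,R): return np.asarray(grasp,float)+5*R[:,1]
E
python3 - <<'E'
from h import *
for cam in("top","side"):
    p,d=read_camera(cam)
    for t in("cup_mid","flap","flap_bar"):
        r=cut_out(cam,t)
        if not r: print(cam,t,'none');continue
        for q in r[:2]:
            m=q['region'];m2=cv2.erode(m.astype(np.uint8),np.ones((3,3)))>0
            X=cloud(cam,m2 if t!='flap_bar' else m,d)
            if len(X)<10: continue
            (c,s,a)=cv2.minAreaRect(X[:,:2].astype(np.float32))
            print(cam,t,round(q['conf'],2),m.sum(),np.round(np.percentile(X,[2,50,98],axis=0)).tolist(),'rect',np.round(c),np.round(s),round(a,1))
P=camera_params("wrist");C=-np.array(P['R']).T@np.array(P['t']);o=get_obs()
print('cam in tool',np.array(o['ee_rot']).T@(C-o['position']))
b=-.047
for pr in (90,75,60,105,120):
  for f in(1,-1):
    R=rot(b,np.radians(pr),f); g=np.array([620,-44.5,137])+12*np.array([np.cos(b),np.sin(b),0])
    for dz in (0,120):
        q=solve_ik(tcp(g+[0,0,dz],R),R); print('grasp',pr,f,dz,None if q is None else np.round(q,2))
for yaw in np.radians([-30,0,28,50,80]):
  for pl in (0,15,30):
   for f in(1,-1):
    R=rot(yaw,np.radians(pl),f); g=np.array([520,276.5,85]);r=[]
    for dz in(0,100):
        q=solve_ik(tcp(g+[0,0,dz],R),R); r.append(None if q is None else np.round(q,2).tolist())
    print('place',np.degrees(yaw).round(),pl,f,r)
E
```

```text
top cup_mid 0.81 631 [[578.0, -69.0, 109.0], [614.0, -44.0, 163.0], [655.0, -18.0, 169.0]] rect [617. -44.] [55. 82.] 87.2
top flap 0.94 3784 [[531.0, -155.0, 101.0], [623.0, -44.0, 106.0], [712.0, 65.0, 110.0]] rect [602. -44.] [230. 230.] 87.4
top flap_bar 0.85 3870 [[491.0, -159.0, 100.0], [621.0, -41.0, 106.0], [716.0, 69.0, 111.0]] rect [621. -43.] [249. 271.] 89.7
side cup_mid 0.6 824 [[578.0, -77.0, 111.0], [614.0, -63.0, 157.0], [657.0, -20.0, 167.0]] rect [618. -49.] [61. 84.] 83.7
side flap 0.75 3678 [[541.0, -161.0, 102.0], [622.0, -88.0, 105.0], [712.0, 62.0, 108.0]] rect [604. -37.] [254. 230.] 84.0
side flap_bar 0.75 4016 [[492.0, -163.0, 80.0], [615.0, -78.0, 105.0], [718.0, 71.0, 109.0]] rect [631.   7.] [347. 285.] 87.0
cam in tool [-7.92071470e+01 -1.57390249e+02  1.45864326e-01]
grasp 90 1 0 [-0.17  0.6   1.43 -0.    1.11 -1.69]
grasp 90 1 120 [-0.17  0.49  1.29  0.    1.37 -1.69]
grasp 90 -1 0 [-0.17  0.6   1.43 -0.    1.11  1.45]
grasp 90 -1 120 [-0.17  0.49  1.29  0.    1.37  1.45]
grasp 75 1 0 [-0.18  0.52  1.66  0.05  0.71 -1.74]
grasp 75 1 120 [-0.18  0.37  1
[... 2495 characters left out ...]
, 0.59, 2.25, 2.08, 0.87, 1.88]]
place 50.0 30 -1 [[-0.01, 0.89, 2.28, 2.27, 1.07, -1.6], [-0.01, 0.59, 2.25, 2.08, 0.87, -1.26]]
place 80.0 0 1 [[-0.24, 1.19, 1.89, 1.5, 1.57, 1.63], [-0.24, 0.99, 1.95, 1.51, 1.58, 1.78]]
place 80.0 0 -1 [[-0.24, 1.19, 1.89, 1.5, 1.57, -1.51], [-0.24, 0.99, 1.95, 1.51, 1.58, -1.37]]
place 80.0 15 1 [[-0.22, 1.02, 1.94, 1.48, 1.32, 1.76], [-0.22, 0.8, 1.96, 1.43, 1.34, 1.96]]
place 80.0 15 -1 [[-0.22, 1.02, 1.94, 1.48, 1.32, -1.38], [-0.22, 0.8, 1.96, 1.43, 1.34, -1.18]]
place 80.0 30 1 [[-0.14, 0.84, 1.95, 1.4, 1.07, 1.97], [-0.14, 0.63, 1.93, 1.29, 1.12, 2.23]]
place 80.0 30 -1 [[-0.14, 0.84, 1.95, 1.4, 1.07, -1.17], [-0.14, 0.63, 1.93, 1.29, 1.12, -0.92]]
```

Refined poses: the cup centre is about (618,-45,137) and the bin yaw about -2.7°. Placing it with the tool near horizontal means flipping the wrist, so I'll fit a kinematic model to check the transit.

```bash
cat > fk.py <<'E'
import numpy as np
from scipy.spatial.transform import Rotation as Ro
from scipy.optimize import least_squares
def fk(q,p,full=False):
    a1,d1,L2,a3,L3,L6=p
    R=Ro.from_euler('z',q[0]); X=np.array([0,0,0.])
    sh=X+R.apply([a1,0,d1]); R=R*Ro.from_euler('y',q[1]); el=sh+R.apply([0,0,L2])
    R=R*Ro.from_euler('y',q[2]); e2=el+R.apply([a3,0,0]); w=e2+R.apply([0,0,L3])
    R=R*Ro.from_euler('z',q[3])*Ro.from_euler('y',q[4]); t=w+R.apply([0,0,L6])
    R=R*Ro.from_euler('z',q[5])
    if full: return sh,el,w,t,R.as_matrix()
    return t
E
python3 - <<'E'
from h import *; from fk import *
rng=np.random.default_rng(0); Q=[];T=[];RR=[]
while len(Q)<60:
    R=rot(rng.uniform(-1,1),rng.uniform(.3,2.1)); p=np.array([rng.uniform(400,700),rng.uniform(-300,400),rng.uniform(100,500)])
    q=solve_ik(p,R)
    if q is not None: Q.append(q);T.append(p);RR.append(R)
best=None
for s in(0,1):
  for a3 in (-50,50,150):
   r=least_squares(lambda P:np.concatenate([fk(q,P)-t for q,t in zip(Q,T)]),[0,300,400,a3,400,200])
   if best is None or r.cost<best.cost:best=r
print(best.cost,best.x.round(1)); np.save('fk.npy',best.x)
# tool rot relation
M=[fk(q,best.x,True)[4].T@R for q,R in zip(Q,RR)]; print(np.round(M[0],2),np.ptp(np.array(M),axis=0).max())
P=best.x
for pl in(25,35,45):
 for yaw in range(-180,181,20):
    R=rot(np.radians(yaw),np.radians(pl)); g=np.array([520,276.5,87]);r=[]
    q=solve_ik(tcp(g,R),R); q2=solve_ik(tcp(g+[0,0,110],R),R)
    if q is None or q2 is None: continue
    sh,el,w,t,_=fk(q,P,True); print(pl,yaw,np.round(q,2),'| el',el.round(),'w',w.round(), '| up',np.round(q2,2))
E
```

```text
103933.31167062826 [-12.4 268.5 609.  125.  392.1 356.8]
[[-0. -0. -1.]
 [-1. -0.  0.]
 [-0.  1. -0.]] 2.056038390546976e-15
25 -180 [0.26 1.19 0.77 0.31 2.29 1.89] | el [534. 140. 497.] w [841. 220. 235.] | up [0.26 1.06 0.75 0.35 2.41 1.95]
25 -160 [0.37 1.22 0.67 0.03 2.38 1.61] | el [521. 205. 478.] w [830. 326. 235.] | up [0.37 1.1  0.66 0.04 2.51 1.61]
25 -140 [ 0.49  1.22  0.69 -0.26  2.35  1.3 ] | el [492. 264. 480.] w [783. 420. 235.] | up [ 0.49  1.1   0.67 -0.3   2.48  1.24]
25 -120 [ 0.61  1.17  0.8  -0.5   2.2   1.06] | el [451. 313. 503.] w [708. 491. 235.] | up [ 0.61  1.05  0.78 -0.56  2.32  0.97]
25 -100 [ 0.71  1.11  0.98 -0.67  1.98  0.93] | el [403. 349. 539.] w [613. 530. 235.] | up [ 0.71  0.98  0.97 -0.72  2.09  0.83]
25 -80 [ 0.81  1.04  1.22 -0.83  1.72  0.88] | el [354. 369. 579.] w [510. 533. 236.] | up [ 0.81  0.89  1.2  -0.86  1.83  0.76]
25 -60 [ 0.88  0.96  1.47 -1.03  1.45  0.91] | el [311. 376. 616.] w [413. 498. 236.] | up [ 0.88  0.8   1.46 -1.02  1.55  0.76]
25 0 [0.73 0.95 2.25 3.86 1.17 1.61] | el [357. 322. 625.] w [250. 226. 240.] | up [0.73 0.
[... 4731 characters left out ...]
  1.2   0.85  2.3 ] | el [379. -12. 735.] w [470. -15. 334.] | up [-0.03  0.49  1.84  1.01  0.98  2.62]
45 100 [-0.03  0.75  1.7   0.89  1.1   2.35] | el [401. -11. 715.] w [555. -15. 333.] | up [-0.03  0.57  1.64  0.82  1.25  2.54]
45 120 [0.02 0.81 1.49 0.69 1.35 2.3 ] | el [429.   8. 688.] w [637.  13. 333.] | up [0.02 0.66 1.44 0.67 1.51 2.43]
45 140 [0.09 0.88 1.29 0.53 1.58 2.2 ] | el [454.  42. 657.] w [706.  65. 332.] | up [0.09 0.74 1.24 0.54 1.74 2.29]
45 160 [0.18 0.94 1.12 0.37 1.78 2.04] | el [472.  86. 628.] w [753. 137. 332.] | up [0.18 0.82 1.07 0.39 1.94 2.11]
45 180 [0.28 0.99 1.   0.21 1.92 1.84] | el [477. 135. 604.] w [774. 220. 332.] | up [0.28 0.87 0.94 0.22 2.08 1.88]
```

```bash
cat > fk.py <<'E'
import numpy as np
from scipy.spatial.transform import Rotation as Ro
def fk(q,p,full=False):
    a1,d1,L2,a3,L3,L6,a6,y1=p
    R=Ro.from_euler('z',q[0]); sh=R.apply([a1,y1,d1]); R=R*Ro.from_euler('y',q[1]); el=sh+R.apply([0,0,L2])
    R=R*Ro.from_euler('y',q[2]); w=el+R.apply([a3,0,L3])
    R=R*Ro.from_euler('z',q[3])*Ro.from_euler('y',q[4]); t=w+R.apply([a6,0,L6])
    M=(R*Ro.from_euler('z',q[5])).as_matrix()@np.array([[0,0,-1],[-1,0,0],[0,1,0.]])
    return (sh,el,w,t,M) if full else t
E
python3 - <<'E'
from h import *; from fk import *
from scipy.optimize import least_squares
rng=np.random.default_rng(0); Q=[];T=[]
while len(Q)<60:
    R=rot(rng.uniform(-1,1),rng.uniform(.3,2.1)); p=np.array([rng.uniform(400,700),rng.uniform(-300,400),rng.uniform(100,500)])
    q=solve_ik(p,R)
    if q is not None: Q.append(q);T.append(p)
r=least_squares(lambda P:np.concatenate([fk(q,P)-t for q,t in zip(Q,T)]),[0,300,400,50,400,200,50,0]);P=r.x
print(r.cost,P.round(1)); np.save('fk.npy',P)
r2=landmark_of("top","wash_bottle");print([ (x['xyz'],x['conf']) for x in r2][:2])
b=-.047;h=np.array([np.cos(b),np.sin(b),0]);cup=np.array([618.5,-45,137.]);peg=np.array([520,276.5,100.])
for f in(1,-1):
  Rg=rot(b,np.radians(125),f);g=cup+12*h+[0,0,4];tg=tcp(g,Rg);off=Rg.T@(cup-tg)
  Rp=rot(np.radians(-60),np.radians(35),f);tp=peg-[0,0,27.5]-Rp@off
  qs=[np.array(get_obs()['qpos'])]
  for pos,R in((tg-60*Rg[:,1]+[0,0,120],Rg),(tg-60*Rg[:,1],Rg),(tg,Rg),(tg+[0,0,180],Rg),(tp+[0,0,130],Rp),(tp,Rp)):
    q=solve_ik(pos,R);qs.append(q);print(f,pos.round(),None if q is None else np.round(q,2))
  for i in (0,4):
    a,c=qs[i],qs[i+1]
    for s in np.linspace(0,1,9):
      sh,el,w,t,M=fk(a+s*(c-a),P,True); cu=t+M@off
      print(i,s,'tcp',t.round(),'cup',cu.round(),'cupaxis',(M@(Rg.T@-h)).round(1),'w',w.round())
E
```

```text
7.990600308141936e-20 [ -0.  256.6 596.8 117.9 384.4 338.7  -0.   59.6]
[([698.4, 390.7, 0.3], 0.8)]
1 [662. -47. 306.] [-0.14  0.87  0.54 -0.07  2.34 -1.69]
1 [662. -47. 186.] [-0.14  0.94  0.71 -0.06  2.1  -1.67]
1 [628. -45. 137.] [-0.14  0.92  0.89 -0.06  1.94 -1.67]
1 [628. -45. 317.] [-0.14  0.8   0.67 -0.07  2.28 -1.69]
1 [520. 276. 212.] [ 0.84  0.7   1.45 -0.9   1.47  0.65]
1 [520. 276.  82.] [ 0.84  0.88  1.5  -0.93  1.33  0.83]
0 0.0 tcp [252. 572. 228.] cup [246. 575. 223.] cupaxis [-0.7  0.3 -0.6] w [252. 572. 567.]
0 0.125 tcp [343. 534. 233.] cup [336. 536. 228.] cupaxis [-0.8  0.3 -0.6] w [357. 556. 571.]
0 0.25 tcp [427. 481. 240.] cup [419. 482. 235.] cupaxis [-0.8  0.2 -0.5] w [460. 520. 575.]
0 0.375 tcp [501. 413. 248.] cup [493. 415. 244.] cupaxis [-0.9  0.1 -0.5] w [559. 464. 578.]
0 0.5 tcp [563. 334. 257.] cup [555. 335. 254.] cupaxis [-0.9  0.1 -0.4] w [649. 390. 580.]
0 0.625 tcp [611. 246. 268.] cup [602. 247. 265.] cupaxis [-1.   0.1 -0.3] w [726. 298. 582.]
0 0.75 tcp [644. 151. 280.] cup [635. 152. 278.] cupaxis [-1.   0.1 -0.2] w [789. 191. 583.]
0 0.8
[... 2324 characters left out ...]
. 290.] cupaxis [-0.9 -0.5 -0. ] w [809.  47. 567.]
4 0.25 tcp [607.  43. 267.] cup [602.  36. 266.] cupaxis [-0.5 -0.9 -0.1] w [781. 143. 540.]
4 0.375 tcp [593.  81. 249.] cup [593.  72. 247.] cupaxis [-0.  -1.  -0.2] w [739. 233. 514.]
4 0.5 tcp [580. 116. 235.] cup [584. 109. 232.] cupaxis [ 0.5 -0.8 -0.3] w [684. 314. 489.]
4 0.625 tcp [567. 151. 226.] cup [573. 147. 221.] cupaxis [ 0.7 -0.5 -0.5] w [619. 385. 466.]
4 0.75 tcp [554. 189. 219.] cup [560. 188. 213.] cupaxis [ 0.7 -0.1 -0.7] w [545. 442. 444.]
4 0.875 tcp [539. 230. 215.] cup [543. 232. 207.] cupaxis [ 0.4  0.1 -0.9] w [465. 487. 424.]
4 1.0 tcp [520. 276. 212.] cup [520. 276. 202.] cupaxis [ 0. -0. -1.] w [381. 517. 406.]
```

```bash
cat > geo.py <<'E'
from h import *
b=-.047;h=np.array([np.cos(b),np.sin(b),0]);cup=np.array([618.5,-45,137.]);peg=np.array([520,276.5,100.])
Rg=rot(b,np.radians(125),1);tg=tcp(cup+12*h+[0,0,4],Rg);off=Rg.T@(cup-tg)
Rp=rot(np.radians(-60),np.radians(35),1);tp=peg-[0,0,27.5]-Rp@off
E
python3 - <<'E'
from geo import *
grip(91)
goto(tg-60*Rg[:,1]+[0,0,120],Rg)
move_straight(tg-60*Rg[:,1],vel=150)
o=get_obs();print(o['time'],o['position'],o['wrist_force'])
p,d=read_camera("side");cv2.imwrite("pics/b_side.png",p)
p,d=read_camera("wrist");cv2.imwrite("pics/b_wrist.png",p)
E
```

```text
4.9083 [662.41060874 -47.05590175 187.07999284] [ 0.18866265 -0.60829853  0.76257616]
```

View pics/b_wrist.png

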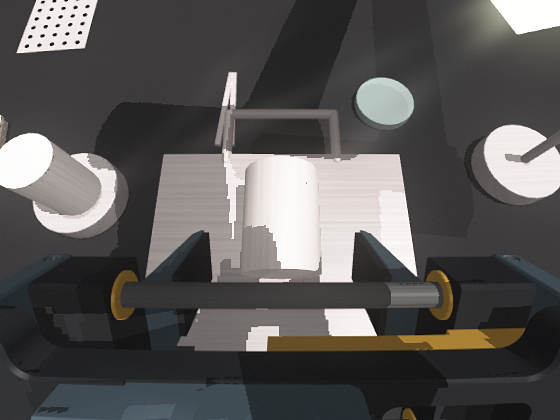

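View pics/b_side.png

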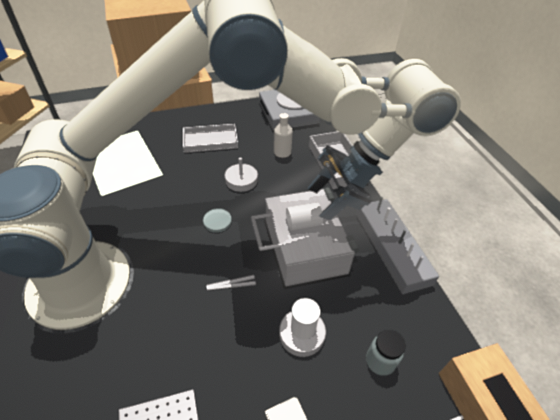

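The wrist view shows the cup at column 282, centred between the fingers (about 205 and 360), so I'll grasp and lift it.

Run:
```python
from geo import *
move_straight(tg,vel=60)
o=get_obs();print(o['time'],o['position']-tg,o['wrist_force'])
grip(50,20)
o=get_obs();print(o['finger_gap'],o['wrist_force'])
move_straight(tg+[0,0,25],vel=60)
o=get_obs();print(o['time'],o['finger_gap'],o['wrist_force'])
p,d=read_camera("side");cv2.imwrite("pics/c_side.png",p[60:340,150:500].repeat(2,0).repeat(2,1))
p,d=read_camera("wrist");cv2.imwrite("pics/c_wrist.png",p)
```

```text
6.1583 [ 0.32174976 -0.03256432  0.27867373] [ 0.37974122 -0.93939208  0.49103774]
62.43958616807401 [0.23173005 0.12059669 0.49895104]
7.275 62.368346209289875 [ 1.38683359  0.54235054 -0.85488976]
```

View pics/c_wrist.png

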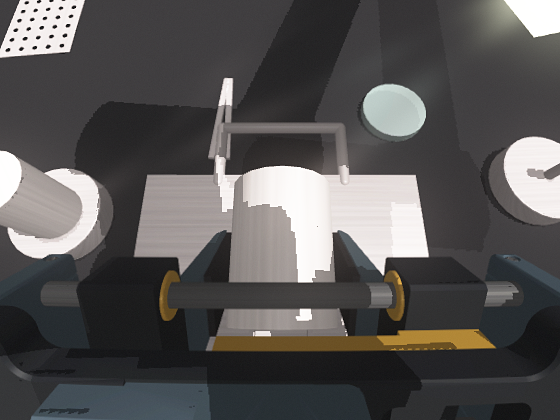

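View pics/c_side.png

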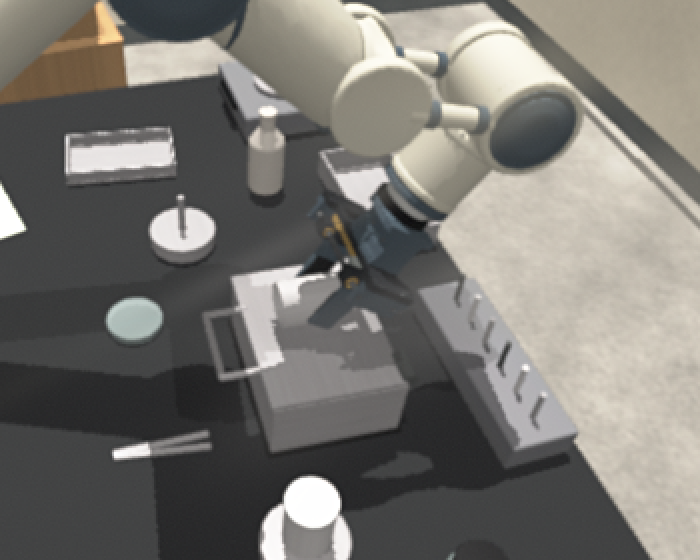

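The cup is held: gap 62.4 mm, lifted clear in the wrist view (column 282, rows 170–330). Now the transit to above the peg.

Run:
```python
from geo import *
move_straight(tg+[0,0,180],vel=150)
goto(tp+[0,0,130],Rp)
o=get_obs();print(o['time'],o['position']-tp,o['finger_gap'],o['wrist_force'])
for c in("side","top"):
    p,d=read_camera(c);cv2.imwrite(f"pics/d_{c}.png",p[60:340,100:450].repeat(2,0).repeat(2,1))
    for t in("cup_mid","peg_free_tip"):
        print(c,t,[(np.round(x['xyz'],1).tolist(),round(x['conf'],2)) for x in landmark_of(c,t)[:2]])
print('exp cup',peg-[0,0,27.5]+[0,0,130])
```

```text
10.65 [  0.36775534  -0.37371406 130.05315769] 62.68922793329934 [ 0.27532916  0.088262   -1.03386158]
side cup_mid [([518.9, 274.6, 203.4], 0.67), ([405.5, 120.3, -1.8], 0.66)]
side peg_free_tip [([516.3, 280.0, 98.9], 0.83), ([449.5, 534.1, 1.1], 0.37)]
top cup_mid [([522.6, 272.8, 202.3], 0.8)]
top peg_free_tip [([518.8, 279.3, 102.7], 0.61)]
exp cup [520.  276.5 202.5]
```

View pics/d_side.png

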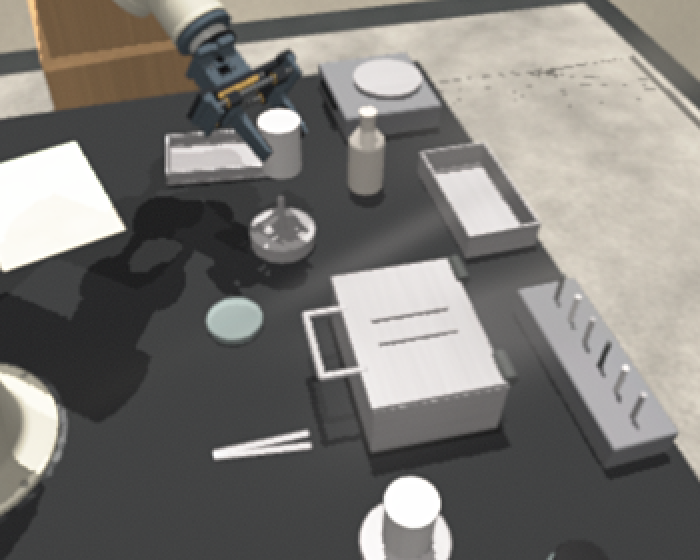

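View pics/d_top.png

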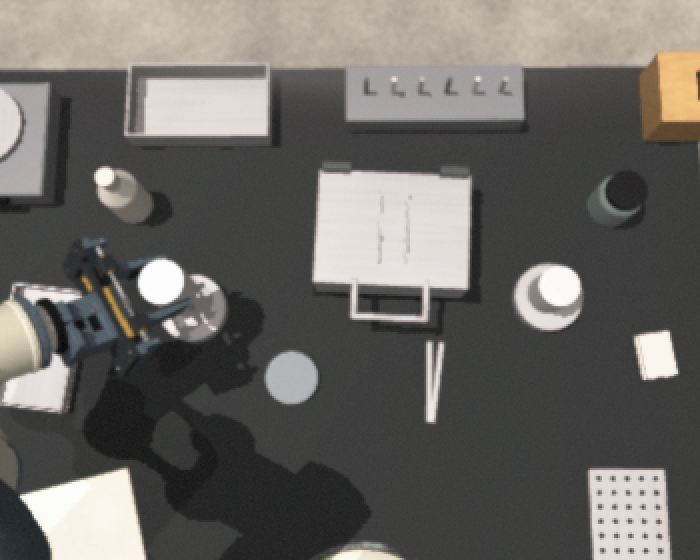

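The cup hangs inverted and upright at (279,145) in the side crop, with the peg below it at (280,205). Both networks put the cup within about 4 mm of the peg axis. I'll lower it in guarded steps.

Run:
```python
from geo import *
T=tp+[-1,2.5,0]
move_straight(T+[0,0,130],vel=100)
move_straight(T+[0,0,60],vel=100); print(get_obs()['wrist_force'])
move_straight(T+[0,0,10],vel=60)
pause(.2); f0=get_obs()['wrist_force'].copy() if hasattr(get_obs()['wrist_force'],'copy') else get_obs()['wrist_force']
print(f0)
for dz in np.arange(8,-7,-1.):
    move_straight(T+[0,0,dz],vel=20)
    f=np.array(get_obs()['wrist_force'])-f0
    if abs(f[2])>2.5 or np.linalg.norm(f)>4: break
o=get_obs();print(o['time'],dz,f,o['position']-tp,o['finger_gap'])
for c in("side","top"):
    p,d=read_camera(c);cv2.imwrite(f"pics/e_{c}.png",p[60:340,100:450].repeat(2,0).repeat(2,1))
    print(c,[(np.round(x['xyz'],1).tolist(),round(x['conf'],2)) for x in landmark_of(c,"cup_mid")[:2]])
```

```text
[-0.34057642 -0.01723639 -1.35362516]
[-0.93052232  1.04619849 -1.30229552]
15.7333 -1.0 [ 0.9759826  -1.67765189  6.20579471] [-0.85515671  2.38913448 -0.61533151] 62.60435332164532
side [([515.4, 275.0, 72.9], 0.65)]
top [([522.7, 275.1, 68.9], 0.8)]
```

View pics/e_side.png

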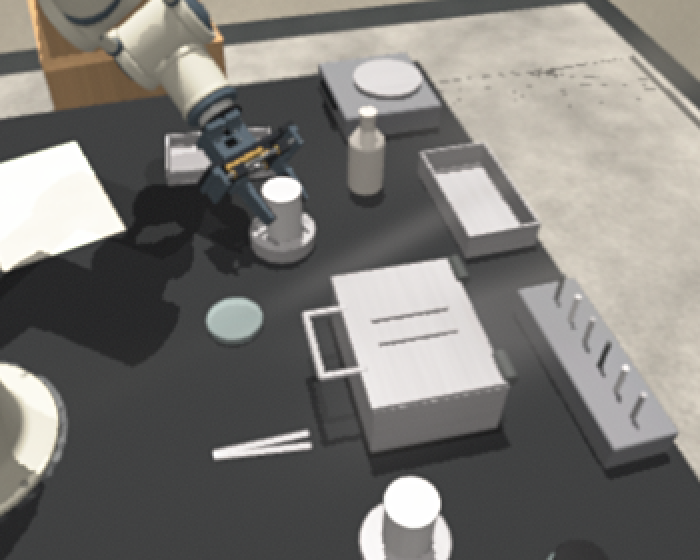

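The cup stands on the foot at (282,210), with contact at the expected height. I'll release it and back off.

Run:
```python
from geo import *
grip(91)
pause(.2)
p0=np.array(get_obs()['position'])
move_straight(p0-90*Rp[:,1],vel=80)
pause(.5)
o=get_obs();print(o['time'],o['finger_gap'],o['wrist_force'])
for c in("side","top"):
    p,d=read_camera(c);cv2.imwrite(f"pics/f_{c}.png",p[60:340,100:450].repeat(2,0).repeat(2,1))
    for t in("cup_mid","flap_bar","flap_hinge"):
        print(c,t,[(np.round(x['xyz'],1).tolist(),round(x['conf'],2)) for x in landmark_of(c,t)[:2]])
    r=cut_out(c,"cup_mid")
    for q in r[:2]:
        X=cloud(c,q['region'],d);print(round(q['conf'],2),np.percentile(X,[2,50,98],axis=0).round().tolist())
        tp_=X[X[:,2]>110]; print('top face',tp_.mean(0).round(1),len(tp_),tp_[:,2].std().round(1))
```

```text
18.5167 91.14399917934938 [-0.40590534 -0.09566505  1.07309248]
side cup_mid [([519.4, 276.9, 75.1], 0.87)]
side flap_bar [([491.1, -42.8, 103.1], 0.61)]
side flap_hinge [([726.7, -52.2, 105.8], 0.71), ([694.7, -418.4, -1.5], 0.46)]
0.89 [[490.0, 247.0, 1.0], [516.0, 258.0, 92.0], [547.0, 374.0, 117.0]]
top face [520.  276.4 114. ] 203 1.8
0.63 [[494.0, -162.0, 98.0], [622.0, -59.0, 105.0], [717.0, 68.0, 110.0]]
top face [625.7 -43.5 111.4] 101 1.0
top cup_mid [([521.5, 276.7, 73.8], 0.97)]
top flap_bar [([489.3, -38.4, 106.4], 0.75)]
top flap_hinge [([722.5, -50.5, 106.6], 0.72)]
```

View pics/f_side.png

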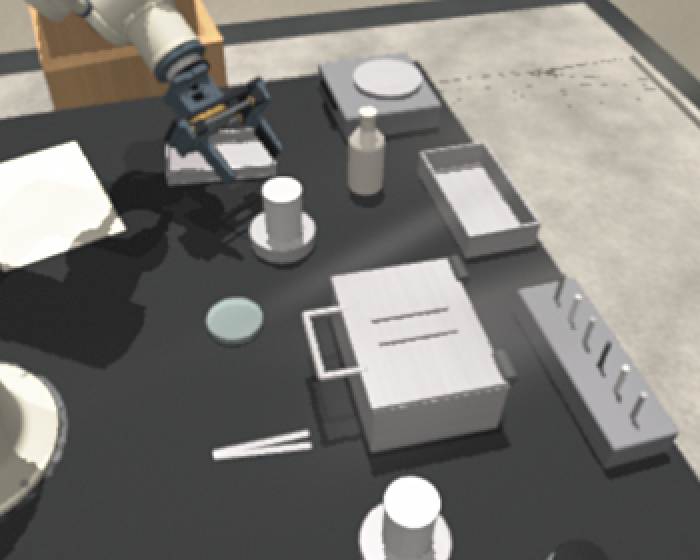

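View pics/f_top.png

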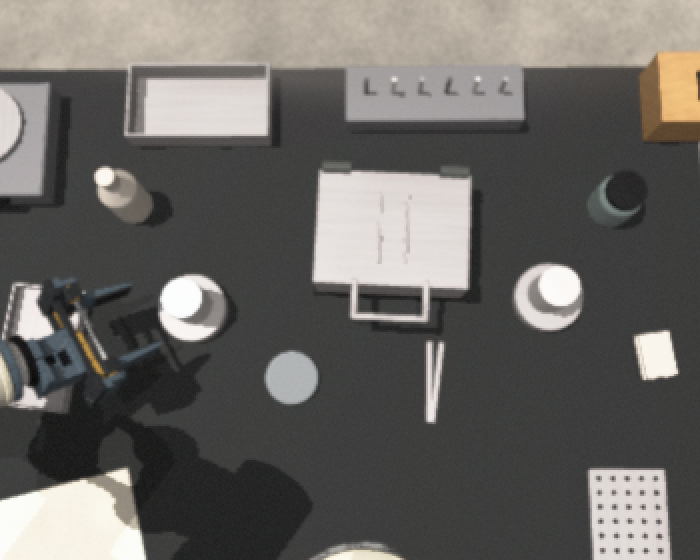

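The cup is upright and free: top face at (520,276,114), centre about 0.5 mm from the peg axis estimate. Next I plan the move to the bar.

```bash
cat > geo2.py <<'E'
from h import *
b=-.045;h=np.array([np.cos(b),np.sin(b),0]);bar=np.array([490.2,-40.5,103.]);
def rotb(s,tilt=0):  # tilt>0: fingertips swing toward +h
    y=np.sin(tilt)*h-np.cos(tilt)*np.array([0,0,1.]); z=s*(np.cos(tilt)*h+np.sin(tilt)*np.array([0,0,1.]))
    return np.c_[np.cross(y,z),y,z]
hinge=bar+232*h
def barpos(th,r=232): return hinge-r*np.cos(th)*h+[0,0,r*np.sin(th)]
E
python3 - <<'E'
from geo2 import *; from fk import *
P=np.load('fk.npy');o=get_obs();q0=np.array(o['qpos']);print(q0.round(2),o['position'])
up=solve_ik(np.array(o['position'])+[0,0,160],np.array(o['ee_rot']));print('up',None if up is None else np.round(up,2))
for s in(1,-1):
    R=rotb(s)
    for th,dz in((0,120),(0,0),(.5,0),(.9,0),(1.15,0)):
        q=solve_ik(tcp(barpos(th)+[0,0,dz],R),R);print(s,th,None if q is None else np.round(q,2))
        if dz==120:
            for k in np.linspace(0,1,7):
                sh,el,w,t,M=fk(up+k*(q-up),P,True);print('   ',t.round(),M[:,1].round(2),M[:,2].round(2),w.round())
E
```

```text
[ 0.95  0.84  1.4  -0.85  1.49  0.77] [482.20503755 342.766337   132.25605138]
up [ 0.95  0.64  1.3  -0.85  1.68  0.55]
1 0 [-0.2   0.32  1.68 -0.    1.14 -0.16]
    [482. 343. 292.] [ 0.41 -0.71 -0.57] [0.87 0.5  0.  ] [343. 583. 487.]
    [505. 257. 265.] [ 0.23 -0.68 -0.7 ] [ 0.91  0.41 -0.1 ] [428. 487. 502.]
    [512. 181. 243.] [ 0.07 -0.59 -0.81] [ 0.93  0.33 -0.16] [488. 380. 516.]
    [509. 115. 227.] [-0.04 -0.45 -0.89] [ 0.95  0.25 -0.17] [523. 269. 528.]
    [502.  59. 217.] [-0.09 -0.29 -0.95] [ 0.97  0.17 -0.15] [534. 158. 539.]
    [496.   9. 214.] [-0.08 -0.13 -0.99] [ 0.99  0.08 -0.09] [522.  54. 549.]
    [490. -41. 218.] [ 0. -0. -1.] [ 1.   -0.04  0.  ] [490. -41. 557.]
1 0 [-0.2   0.49  1.81 -0.    0.83 -0.16]
1 0.5 [-0.2   0.37  1.63 -0.    1.15 -0.15]
1 0.9 [-0.18  0.38  1.39 -0.    1.37 -0.13]
1 1.15 [-0.17  0.44  1.22 -0.    1.49 -0.12]
-1 0 [-0.2   0.32  1.68 -0.    1.14  2.98]
    [482. 343. 292.] [ 0.41 -0.71 -0.57] [0.87 0.5  0.  ] [343. 583. 487.]
    [505. 257. 265.] [ 0.23 -0.68 -0.7 ] [0.96 0.05 0.27] [428. 487. 502.]
    [512. 181. 243.] [ 0.07 -0.59 -0.81] [ 0.77 -0.48  0.42] [488. 380. 516.]
    [509. 115. 227.] [-0.04 -0.45 -0.89] [ 0.3  -0.86  0.42] [523. 269. 528.]
    [502.  59. 217.] [-0.09 -0.29 -0.95] [-0.31 -0.9   0.31] [534. 158. 539.]
    [496.   9. 214.] [-0.08 -0.13 -0.99] [-0.82 -0.56  0.14] [522.  54. 549.]
    [490. -41. 218.] [ 0. -0. -1.] [-1.    0.04 -0.  ] [490. -41. 557.]
-1 0 [-0.2   0.49  1.81 -0.    0.83  2.98]
-1 0.5 [-0.2   0.37  1.63 -0.    1.15  2.99]
-1 0.9 [-0.18  0.38  1.39 -0.    1.37  3.01]
-1 1.15 [-0.17  0.44  1.22 -0.    1.49  3.02]
```

Run:
```python
from geo2 import *
o=get_obs();R=rotb(1)
move_straight(np.array(o['position'])+[0,0,160],vel=200)
goto(tcp(bar+[0,0,120],R),R)
grip(45)
move_straight(tcp(bar+[0,0,50],R),vel=120)
o=get_obs();print(o['time'],o['position'],o['finger_gap'])
for c in("side","wrist"):
    p,d=read_camera(c);cv2.imwrite(f"pics/g_{c}.png",p if c=="wrist" else p[120:330,180:460].repeat(2,0).repeat(2,1))
    print(c,[(np.round(x['xyz'],1).tolist(),round(x['conf'],2)) for x in landmark_of(c,"flap_bar")[:2]], project(c,bar))
```

```text
23.2083 [490.49726092 -40.56983178 148.43700651] 45.012915019096056
side [([490.8, -40.1, 102.3], 0.64)] [256.26492955 232.7080204 ]
wrist [([488.1, -43.4, 102.9], 0.61)] [280.45424314 237.51193052]
```

View pics/g_wrist.png

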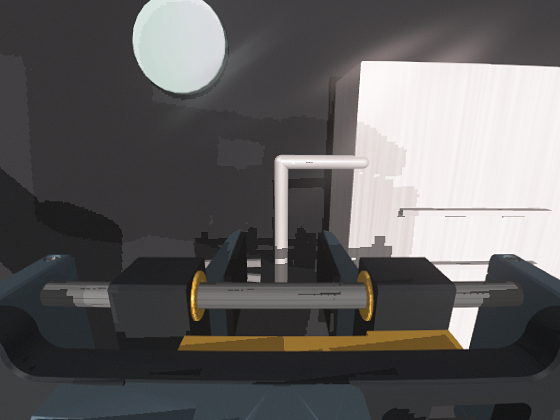

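View pics/g_side.png

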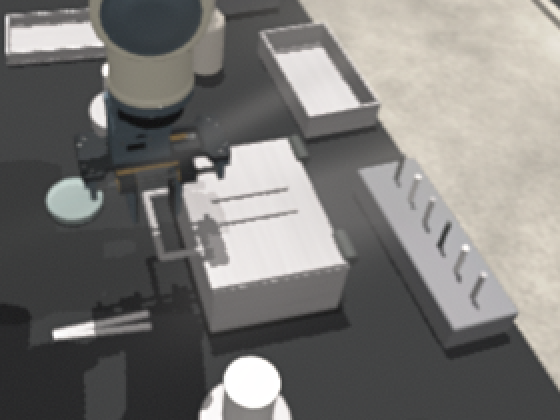

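In the wrist view the bar runs vertically at column 281, centred between the fingers (about 235 and 328) and parallel to the pads. I'll lower onto it and close.

Run:
```python
from geo2 import *
R=rotb(1)
move_straight(tcp(bar,R),vel=60)
f0=np.array(get_obs()['wrist_force'])
grip(25,8); print(get_obs()['finger_gap'],np.array(get_obs()['wrist_force'])-f0)
grip(4,8); pause(.2)
o=get_obs();print(o['time'],o['position']-tcp(bar,R),o['finger_gap'],np.array(o['wrist_force']),f0)
# small lift
for th in(.04,.1,.2):
    move_straight(tcp(barpos(th),R),vel=60); o=get_obs(); print(th,o['finger_gap'],np.array(o['wrist_force'])-f0,o['position']-tcp(barpos(th),R))
p,d=read_camera("side");cv2.imwrite("pics/h_side.png",p[120:330,180:460].repeat(2,0).repeat(2,1))
print([(np.round(x['xyz'],1).tolist(),round(x['conf'],2)) for x in landmark_of("side","flap_bar")[:2]],barpos(.2))
```

```text
25.00681850504718 [-0.41142146  0.85135575 -0.92394532]
25.4833 [ 0.06852062 -0.0132016   0.01457678] 9.817002405243159 [ 0.59923264 -0.00891141 -0.4809713 ] [-0.1222715  -0.60385447  0.88132994]
0.04 9.630673180963408 [ 0.61734737 -0.25381911 -1.67671998] [ 0.06026266 -0.0199257   0.41474904]
0.1 9.388833490810343 [ 2.37521016  1.01364292 -2.12967857] [ 0.08416782 -0.03334904  0.35985265]
0.2 9.654312084225642 [ 1.34550007  0.6814363  -2.47183495] [ 0.02016799 -0.01417101  0.0400699 ]
[([497.3, -39.9, 146.1], 0.83)] [494.81987237 -40.7080347  149.09128474]
```

View pics/h_side.png

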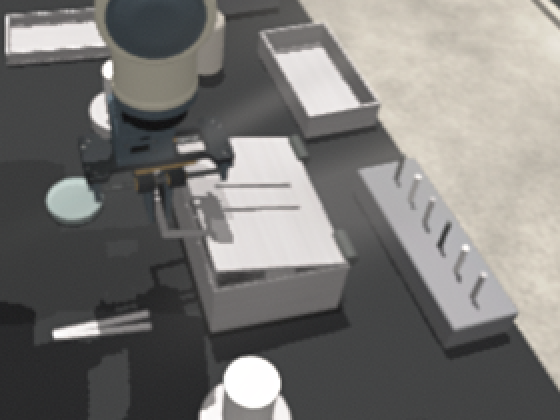

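The flap follows the bar (front gap open at (270,275)) and forces are low. I'll carry it past the balance point.

Run:
```python
from geo2 import *
R=rotb(1)
for th in np.r_[np.arange(.3,1.11,.1),1.14]:
    move_straight(tcp(barpos(th),R),vel=70); o=get_obs(); f=np.array(o['wrist_force'])
    print(round(th,2),round(o['time'],2),round(o['finger_gap'],2),f.round(1))
    if np.linalg.norm(f)>20: print('stop');break
pause(.4)
for c in("side","top"):
    p,d=read_camera(c);cv2.imwrite(f"pics/i_{c}.png",p[60:340,150:450].repeat(2,0).repeat(2,1))
    print(c,[(np.round(x['xyz'],1).tolist(),round(x['conf'],2)) for x in landmark_of(c,"flap_bar")[:2]],barpos(th).round(1))
    for q in cut_out(c,"flap")[:1]:
        X=cloud(c,cv2.erode(q['region'].astype(np.uint8),np.ones((3,3)))>0,d); 
        s=(hinge-X)@h; z=X[:,2]-103; m=(np.hypot(s,z)>60)&(np.hypot(s,z)<185)&(z>20); print(len(X),m.sum(),'angle med',np.median(np.arctan2(z[m],s[m])))
```

```text
0.3 27.29 9.62 [ 2.  -1.8 -1.5]
0.4 27.77 9.89 [ 1.1 -2.  -1.5]
0.5 28.26 9.49 [-2.5 -1.7 -1. ]
0.6 28.74 9.78 [-8.  -1.4  3.4]
0.7 29.23 9.75 [-10.9  -2.8   7.3]
0.8 29.71 9.84 [-10.3  -2.3   9.5]
0.9 30.19 10.17 [-6.8 -1.7  7.8]
1.0 30.68 9.49 [-4.2 -2.9  5.3]
1.1 31.16 9.65 [-2.5 -4.   3.9]
1.14 31.44 9.58 [-1.8 -4.   4.2]
side [([625.5, -47.2, 309.3], 0.83)] [625.2 -46.6 313.8]
197 85 angle med 1.158718126049232
top [] [625.2 -46.6 313.8]
135 100 angle med 1.1585913780939263
```

View pics/i_side.png

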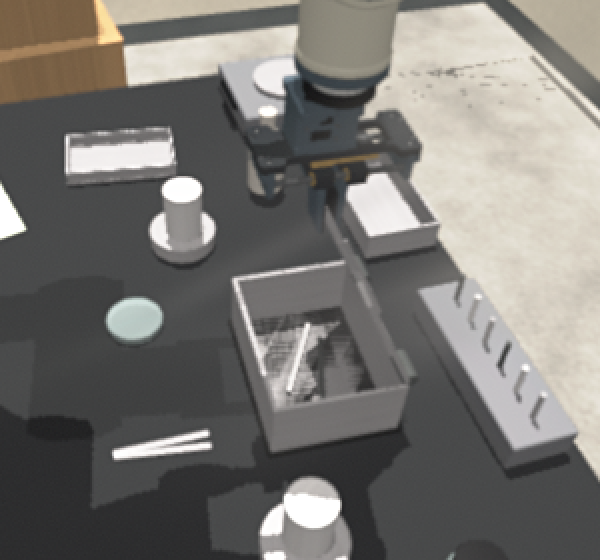

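The flap is at about 1.15 rad (open bin at (320,350), cup untouched at (183,205)). I'll bring it back to about 0.88 and check.

Run:
```python
from geo2 import *
R=rotb(1)
for th in(1.08,1.02,.96,.91,.875):
    move_straight(tcp(barpos(th),R),vel=50); o=get_obs(); f=np.array(o['wrist_force'])
    print(round(th,2),round(o['time'],2),round(o['finger_gap'],2),f.round(1))
pause(1)
o=get_obs();print(o['finger_gap'],o['wrist_force'],o['position']-tcp(barpos(.875),R))
for c in("side","top"):
    p,d=read_camera(c);cv2.imwrite(f"pics/j_{c}.png",p[60:340,150:450].repeat(2,0).repeat(2,1))
    print(c,[(np.round(x['xyz'],1).tolist(),round(x['conf'],2)) for x in landmark_of(c,"flap_bar")[:2]],barpos(th).round(1))
    print([(np.round(x['xyz'],1).tolist(),round(x['conf'],2)) for x in landmark_of(c,"cup_mid")[:2]])
    for q in cut_out(c,"flap")[:1]:
        X=cloud(c,cv2.erode(q['region'].astype(np.uint8),np.ones((3,3)))>0,d); 
        s=(hinge-X)@h; z=X[:,2]-103; m=(np.hypot(s,z)>60)&(np.hypot(s,z)<185)&(z>20); a=np.arctan2(z[m],s[m]);print(m.sum(),'angle',np.percentile(a,[25,50,75]))
```

```text
1.08 32.57 9.61 [ 0.8 -4.3 -1.2]
1.02 32.99 9.53 [ 0.7 -1.  -0.8]
0.96 33.42 9.38 [ 0.5  2.  -0. ]
0.91 33.8 9.55 [ 1.4  3.8 -0. ]
0.88 34.11 9.86 [0.2 5.1 0.3]
9.800309298472532 [-1.52002413  5.54076222  1.15392914] [0.06738079 0.07796591 0.10286644]
side [([574.8, -43.8, 280.9], 0.81)] [573.4 -44.2 281.1]
[([516.7, 281.0, 73.9], 0.92)]
1006 angle [0.89625464 0.90265524 0.91533982]
top [] [573.4 -44.2 281.1]
[([520.5, 273.8, 68.5], 0.9)]
63 angle [0.88560457 0.88992704 0.89521673]
```

View pics/j_side.png

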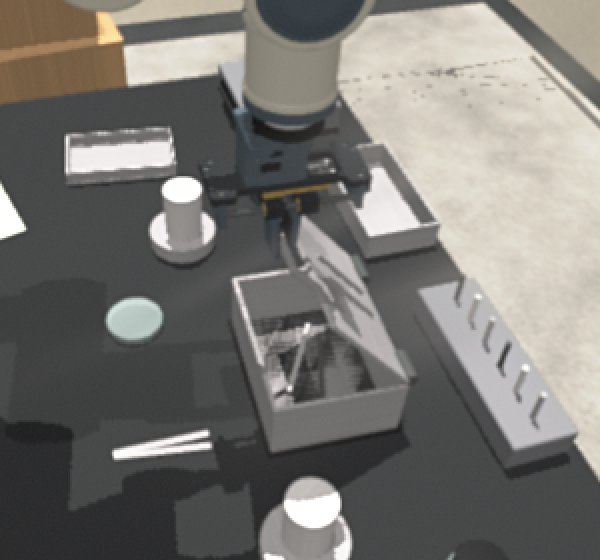

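The flap is held at about 0.88–0.90 rad and the cup still stands on the peg at (183,205). I'm handing in.

```bash
python3 -c "
from plant import *
job_done(); print(get_obs()['time'])"
```

```text
the job is handed in; nothing more can be done
the job is handed in; nothing more can be done
```

The job is handed in, with both parts done by my last checks; handing in gives no verdict.

- **Cup:** I turned it upside down over the free peg, lowered it until it touched the foot, released it and backed off. Right after release its top was at 114 mm and its centre was within a few mm of the peg axis, so it stands upright with its rim on the foot. In the last check the two cameras put its centre height at 73.9 and 68.5 mm, against 72.5 mm expected. They also differed by about 7 mm sideways; single network readings are only good to about 4 mm. It looked unmoved in the last picture.
- **Flap:** I raised it by the bar to about 1.15 rad (measured from depth), brought it back, and still hold the bar with an 8 N grip. It should be at 0.875 rad by the arm's pose; depth gave 0.89 rad (top camera) and 0.90 rad (side camera), all within the 0.78–0.97 window.
- **Disagreements:**
  - The top camera's network did not find the bar with the flap raised, so only the side camera and depth confirm it there.
  - The wrist force reached about 14 N on the way up, probably from a few mm of error in the assumed arc. It was about 6 N at the end.
- **Bystanders and time:** Everything else in the camera's view looked unmoved, though I did not measure each item. The last logged clock reading before the final hold and checks was 34.1 s, well under the 67 s limit.

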